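# Load the scraper and hold the dresser's dial at the third click

### The job

Slide the wall scraper flat and blade first into the slot of the blade dresser, fully home, and let go of it. Then press the bar of the dresser's spring-return dial down past its first two clicks to the third, which is the last, and keep it there: the program finishes while the fingers still hold the dial down against its spring and the scraper is still home. Leave the chisel, the tape measure and the tin where they are.

Things in the scene. Friction and masses are not known exactly. Their poses are not given: they have to be found in the camera images.
- scraper: wall scraper lying flat on the left of the bench: wooden handle 24 mm wide, 25 high, 100 long; steel blade 50 wide, 70 long, 2 thick, its midplane 12 mm above the handle's underside; 60 to 115 g. Origin: underside, middle of the 170 mm length. Own -y points to the blade tip (blade y -85 to -15 mm, handle -15 to +85), z up. The blade starts pointing roughly away from the robot
- scraper_tip (a point): middle of the scraper's blade edge, 85 mm from its origin
- dresser: blade dresser fixed on the right: grey housing 120 x 84 mm, top 95 mm above the bench, on a dark base plate 92 mm wide, 12 mm thick, which runs 115 mm out in front as a flat loading bed. Origin: on the bench below the middle of the slot mouth (front face); +x points into the slot, roughly away from the robot, y left, z up. A scraper whose handle lies on the bed has its blade level with the slot
- slot_mouth (a point): middle of the slot mouth, 24 mm above the bench, axes as the dresser's. The level slot is 58 mm wide, 8 mm high (20 to 28 mm above the bench), 56 mm deep to its stop; bright lips reach 9 mm out in front, flaring to about 68 x 19 mm. With the blade against the stop 14 mm of it stay outside
- dial_bar (a point): middle of the round black press bar (16 mm thick, 52 long, level, along the dresser's y) on the dial's arm, at the housing's left (+y) side; press it down from above. In the dresser's frame: radius 62 mm about an axle at x 85, z 68 mm; at rest it is at x 29, y 78, z 94 mm, at the third click x 35, z 32 mm
- dial (a joint): turn of the spring-return dial in rad: 0 at rest, clicks (soft detents) at 0.35, 0.70 and 1.05, hard stop at 1.15; grows as the bar is pressed down. It springs back to 0 whenever it is let go. The push needed at the bar swings between about 4 and 11 N, greatest about 0.1 rad after each click and least before the next; 8 to 10 N hold it at the third
- chisel: chisel with a yellow handle, 210 mm long, 25 high, lying between the scraper and the heap of papers (the heap is fixed, about 80 mm high); origin at the middle of its underside; to be left alone
- tape_measure: yellow tape measure, 70 x 98 x 40 mm, on the bench beyond the heap of papers; origin at the middle of its underside; to be left alone
- tin: food tin, 76 mm across and 58 mm high, to the right of the dresser's loading bed; origin at the middle of its underside; to be left alone

How it is judged:
By the outcome, as a careful person would: the job done as asked, in the order asked, and still so for the second after the job is handed in, while the arm keeps its last pose, push and grip.
It also fails if it takes over 59 s, if anything falls off the work surface, if the arm or the gripper's body presses on something with over 40 N, if the wrist force passes 120 N, or if a joint passes its speed limit or range.

### The arm

A 6-joint arm with a two-finger parallel gripper is mounted at the origin on the work surface; the furniture and walls round the work are solid. World frame = base frame: x ahead of the robot, y to its left, z up, the work surface at z = 0. Lengths are in m, angles in degrees, forces in N, time in s.
With the tool pointing down it reaches from about 0.325 to 0.85 m from the base axis. Payload 15.5 kg.
Tool frame: the origin (TCP) lies midway between the tips of the shut fingers; the grasp point (between the pads) lies 19 mm behind it; z points along the fingers, y is the line along which they close (so a half turn about z gives the same grasp; the last joint's range is limited). The gripper opens to 91 mm and grips with 3 to 60 N. Pads are 32 mm wide; open, the fingers measure 118 mm over their backs; the gripper's body (76 mm by 178 mm) begins 60 mm behind the grasp point.
Start: joints at [64.887, 28.281, 77.091, -0, 74.628, -5.472], TCP at [0.21, 0.589, 0.214] pointing down, gripper open.
Joint ranges: [-166.48, 166.48], [-47.26, 123.95], [12.59, 153.08], [-70.14, 250.14], [6.76, 159.57], [-176.63, 176.63]. Speed limits (degrees/s): [108.29, 108.29, 147.25, 172.46, 172.46, 172.46].

### API

Orientations are given as a 3x3 rotation matrix whose columns are the frame's x, y, z axes.
In Python, from bench import ctrl gives the robot as it stands. The module is installed in compiled form; this text tells all that it offers. Calls block until the motion is done:
- ctrl.goto(position, orientation): joint-space move of the TCP to a pose.
- ctrl.move_l(position, vel=0.15, ori=None, contact_N=None): straight line of the TCP; ori=None keeps the orientation; vel is the mean speed in m/s. With contact_N (N) it stops when the force on the tool has changed by that much, and returns True; else False.
- ctrl.movej(angles): joint-space move.
- ctrl.command_gripper(opening): opening from 0.0 (shut) to 1.0 (fully open); the grip force is fixed at half the most; returns when the fingers have stopped.
- ctrl.sleep(seconds).
- ctrl.ik(position, orientation): joint angles nearest the present ones, or None.
- ctrl.read_camera(name): name is "side" or "top" or "wrist"; returns the picture (384x512x3 uint8, blue, green, red); there is no depth.
- ctrl.camera_params(name): a dict with "fx", "fy", "cx", "cy" (pixels), "pose" (4x4, takes a point from camera to world coordinates); the wrist camera has in their place "T_tool_cam" (4x4, takes a point from camera to tool coordinates, whose origin is the TCP and whose axes are the flange's). Camera axes: x right, y up, looking along -z (the intrinsics and any distortion apply to the point x, -y, -z); pixel columns grow to the right and rows downward; lengths in m; the calibration is good to about 2 mm. A picture is of the moment at which its call begins: read the wrist's pose just before it. camera_params takes no time and is no camera call.
A pose or a line that the arm cannot do raises ctrl.MotionError and nothing moves.
- ctrl.sign_off(): hands the job in; it is judged then, once.
Readings, each from a call of its own:
- ctrl.current_t(): time.
- ctrl.current_q(): joint angles.
- ctrl.current_dq(): joint speeds.
- ctrl.current_effort(): joint torques, N m.
- ctrl.current_tool_pos(): TCP position.
- ctrl.current_eef_rot(): TCP orientation.
- ctrl.current_contact_force(): force on the tool from outside, world axes, zero at the start.
- ctrl.current_wrist_torque(): the same for the moment, N m.
- ctrl.current_grip_width(): opening from 0.0 (shut) to 1.0 (fully open).
- ctrl.current_grasp_force(): force on a finger pad.
Only numpy, scipy, OpenCV 4.12 (cv2) and the standard library are available. Lean on these libraries where they do the work, as an engineer would, in place of code of your own. Each camera call takes 0.05 s, during which the arm holds its last target. There are 200 camera calls.

## Working session

There is one attempt and no reset: what is moved stays moved. The work goes in short steps, each a Python script; the robot and the scene stay as the last script left them, time stands still between calls to the robot, and variables do not carry over. Pictures are saved under pics/ and viewed, at most 10 in all, crops included, and the job is handed in when it is done.

```bash
mkdir -p pics; python3 - <<'E'
from bench import ctrl
import cv2, numpy as np
for n in ["top","side","wrist"]:
    cv2.imwrite(f"pics/{n}0.png",ctrl.read_camera(n))
    p=ctrl.camera_params(n); print(n,{k:(np.round(v,4).tolist() if k!='x' else 0) for k,v in p.items()})
print(ctrl.current_t(),np.round(ctrl.current_eef_rot(),3).tolist())
a=cv2.imread("pics/top0.png");b=cv2.imread("pics/side0.png")
E
```

```text
top {'fx': 385.7708, 'fy': 385.7708, 'cx': 264.875, 'cy': 191.1859, 'pose': [[0.0056, 0.9899, -0.1413, 0.4324], [-0.9999, 0.0034, -0.0158, -0.0136], [-0.0152, 0.1414, 0.9898, 1.042], [0.0, 0.0, 0.0, 1.0]]}
side {'fx': 453.5878, 'fy': 453.5878, 'cx': 260.7573, 'cy': 192.9677, 'pose': [[-0.9603, -0.2013, 0.1931, 0.8513], [0.2789, -0.6831, 0.675, 1.0413], [-0.0039, 0.702, 0.7121, 1.1815], [0.0, 0.0, 0.0, 1.0]]}
wrist {'fx': 325.3902, 'fy': 325.3902, 'cx': 252.7486, 'cy': 190.9953, 'T_tool_cam': [[-0.0001, 0.9584, 0.2854, 0.0819], [1.0, 0.0001, -0.0001, -0.0012], [-0.0001, 0.2854, -0.9584, -0.1714], [0.0, 0.0, 0.0, 1.0]]}
0.15 [[-0.942, 0.336, -0.0], [0.336, 0.942, -0.001], [0.0, -0.001, -1.0]]
```

View pics/top0.png

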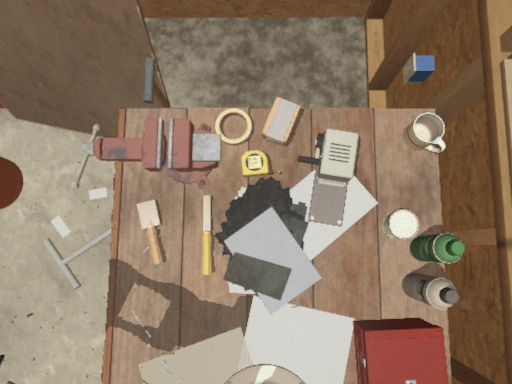

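View pics/side0.png

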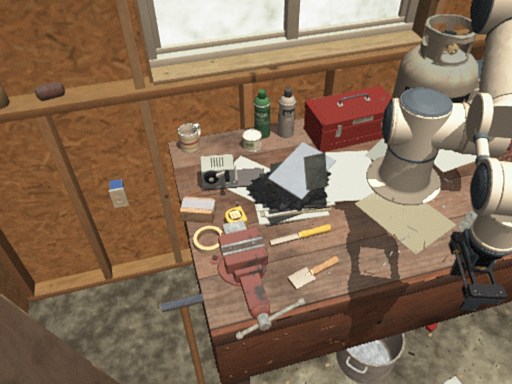

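The top view shows the scraper at about (150,232) with its blade up (away), the dresser housing at (338,155), its bed at (328,200), the dial bar at (309,160), the chisel at (207,235), the tape at (255,162) and the tin at (402,224). The side view agrees. Next, a closer look with the wrist camera.

```bash
cat > h.py <<'E'
from bench import ctrl
import cv2, numpy as np
def rot(a):  # tool down, tool y at angle a (deg) from world +y
    a=np.radians(a); y=np.array([-np.sin(a),np.cos(a),0]); z=np.array([0,0,-1.]); return np.column_stack([np.cross(y,z),y,z])
def shot(name):
    p=dict(ctrl.camera_params(name))
    if name=="wrist":
        T=np.eye(4);T[:3,:3]=ctrl.current_eef_rot();T[:3,3]=ctrl.current_tool_pos(); p["pose"]=T@p["T_tool_cam"]
    return ctrl.read_camera(name),p
def cast(p,uv,z):
    uv=np.atleast_2d(uv).astype(float)
    d=np.c_[(uv[:,0]-p["cx"])/p["fx"],-(uv[:,1]-p["cy"])/p["fy"],-np.ones(len(uv))]@p["pose"][:3,:3].T
    o=p["pose"][:3,3]; return o+d*((z-o[2])/d[:,2])[:,None]
def proj(p,X):
    c=(np.atleast_2d(X)-p["pose"][:3,3])@p["pose"][:3,:3]
    return np.c_[p["cx"]-p["fx"]*c[:,0]/c[:,2],p["cy"]+p["fy"]*c[:,1]/c[:,2]]
E
python3 - <<'E'
from h import *
import pickle
p=ctrl.camera_params("top")
s=cast(p,(150,232),.012)[0]; b=cast(p,(328,200),.012)[0]; d=cast(p,(309,160),.094)[0]; t=cast(p,(402,224),.058)[0]
print(s,b,d,t)
for i,(c,h) in enumerate([(s,.2),(b,.27)]):
    ctrl.goto([c[0]-.02+.05*i,c[1],h],rot(0)); ctrl.sleep(.3)
    im,q=shot("wrist"); cv2.imwrite(f"pics/w{i}.png",im); pickle.dump(q,open(f"w{i}.pkl","wb"))
print(ctrl.current_t())
E
```

```text
[0.46833914 0.30889361 0.012     ] [ 0.55611821 -0.16658562  0.012     ] [ 0.6470664  -0.10865582  0.094     ] [ 0.49009583 -0.34561829  0.058     ]
4.0417
```

View pics/w0.png

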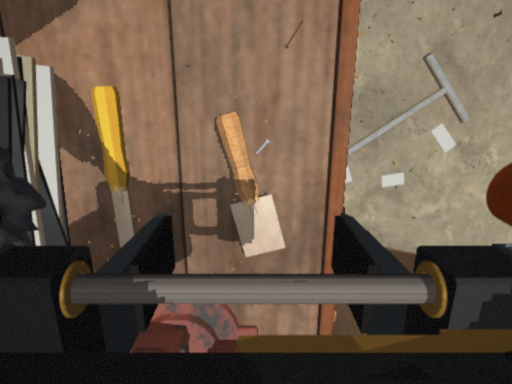

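View pics/w1.png

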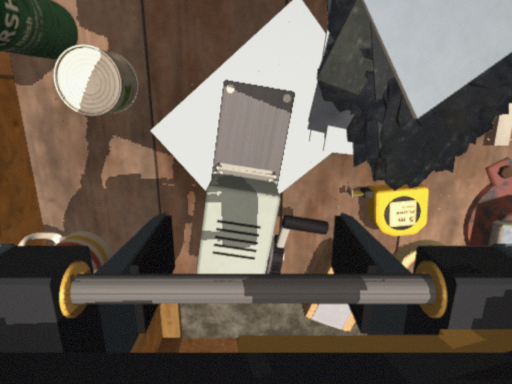

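w0: the scraper handle runs (228,115)→(253,200), and the blade is the quad (232,208),(268,196),(285,245),(248,255). w1: bed corners at about (224,80),(295,92),(213,170),(280,180), the lips at y≈170, the housing top below, the dial bar at (305,224), and the tin at (95,80). Next I'll extract these precisely.

```bash
python3 - <<'E'
from h import *
import pickle
np.set_printoptions(precision=4,suppress=True)
a=cv2.imread("pics/w0.png");b=cv2.imread("pics/w1.png");A=pickle.load(open("w0.pkl","rb"));B=pickle.load(open("w1.pkl","rb"))
def big(m,box):
    k=np.zeros_like(m);x0,y0,x1,y1=box;k[y0:y1,x0:x1]=m[y0:y1,x0:x1]
    k=cv2.morphologyEx(k,cv2.MORPH_OPEN,np.ones((3,3)))
    c=max(cv2.findContours(k,0,2)[0],key=cv2.contourArea); o=np.zeros_like(m);cv2.drawContours(o,[c],-1,255,-1);return c,o
ha=cv2.cvtColor(a,cv2.COLOR_BGR2HSV)
for n,u,v in [("handle",232,130),("handle",243,175),("blade",258,225),("blade",240,215),("wood",200,150),("wood",280,180)]: print(n,ha[v,u])
hb=cv2.cvtColor(b,cv2.COLOR_BGR2HSV)
for n,u,v in [("bed",255,120),("bed",230,140),("paper",190,120),("paper",310,60),("shadow",300,130),("wood",210,100),("bar",305,224),("lip",245,170),("house",230,200),("wood",310,200)]: print(n,hb[v,u])
cr=np.hstack([cv2.resize(a[95:265,200:300],None,fx=3.3,fy=3.3,interpolation=2),cv2.resize(b[70:255,200:340],None,fx=3.03,fy=3.03,interpolation=2)[:561]])
print(cr.shape);cv2.imwrite("pics/c0.png",cr)
E
```

```text
handle [ 15 134 224]
handle [ 15 130 216]
blade [ 17  54 224]
blade [ 16  56 127]
wood [ 12  93 142]
wood [ 14  87 164]
bed [ 11  27 150]
bed [ 11  30 146]
paper [ 30   6 230]
paper [ 38   4 230]
shadow [ 38   4 231]
wood [ 30   4 230]
bar [ 0 22 57]
lip [ 18  38 219]
house [ 30  27 125]
wood [ 11 115 124]
(561, 754, 3)
```

View pics/c0.png

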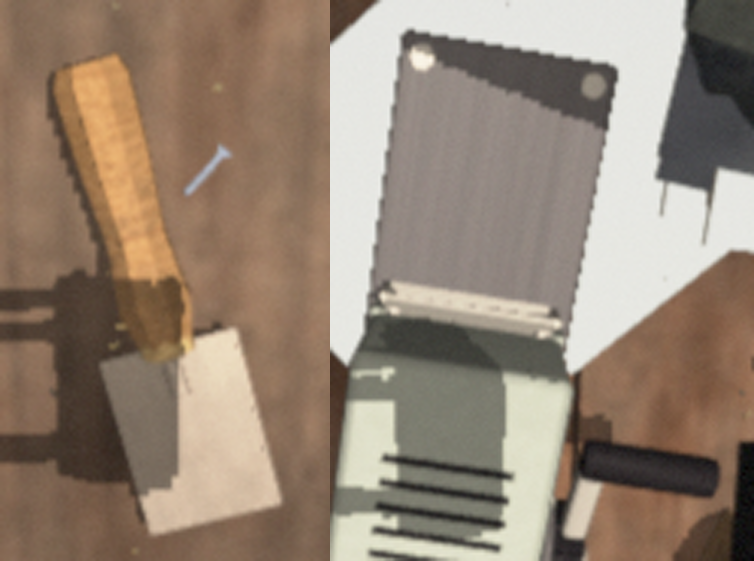

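The crop shows the scraper handle and blade clearly. It also shows the bed's four edges, with the front corners at crop (403,33) and (615,70), the lips at y≈300-330, and the bar at (585-715, 470).

```bash
python3 - <<'E'
from h import *
import pickle
np.set_printoptions(precision=4,suppress=True)
a=cv2.imread("pics/w0.png");b=cv2.imread("pics/w1.png");A=pickle.load(open("w0.pkl","rb"));B=pickle.load(open("w1.pkl","rb"))
def big(m,box):
    k=np.zeros_like(m);x0,y0,x1,y1=box;k[y0:y1,x0:x1]=m[y0:y1,x0:x1]
    k=cv2.morphologyEx(k,cv2.MORPH_OPEN,np.ones((3,3)))
    return max(cv2.findContours(k,0,1)[0],key=cv2.contourArea)[:,0]
def rect(X): # world xy min area rect (mm)
    r=cv2.minAreaRect((X[:,:2]*1000).astype(np.float32)); return r,cv2.boxPoints(r)
ha=cv2.cvtColor(a,cv2.COLOR_BGR2HSV);hb=cv2.cvtColor(b,cv2.COLOR_BGR2HSV)
bl=big(((ha[...,1]<72)*255).astype(np.uint8),(225,190,292,262))
hd=big(((ha[...,1]>110)&(ha[...,0]<22)&(ha[...,2]>100)*1>0).astype(np.uint8)*255,(210,105,262,205))
rb=rect(cast(A,bl,.013));rh=rect(cast(A,hd,.0125))
print("blade",rb[0],"\n",rb[1],"\nhandle",rh[0],"\n",rh[1])
v=cast(A,bl,.013).mean(0)-cast(A,hd,.0125).mean(0);print("axis yaw",np.degrees(np.arctan2(v[1],v[0])))
# bed edges: subpixel crossing of gray=190 along rows
g=cv2.cvtColor(b,cv2.COLOR_BGR2GRAY).astype(float)
def cross(l,th): 
    i=np.where((l[:-1]-th)*(l[1:]-th)<0)[0]; return i+(l[i]-th)/(l[i]-l[i+1])
L,R,F=[],[],[]
for r in range(92,158,2):
    c=cross(g[r,205:250],190); L.append((205+c[0],r)) if len(c) else 0
    c=cross(g[r,265:308],190); R.append((265+c[-1],r)) if len(c) else 0
for u in range(230,290,2):
    c=cross(g[72:100,u],190); F.append((u,72+c[0])) if len(c) else 0
ln=[]
for n,E in zip("LRF",(L,R,F)):
    X=cast(B,E,.012)[:,:2]
    vx,vy,x0,y0=cv2.fitLine(X.astype(np.float32),cv2.DIST_HUBER,0,.001,.001).ravel()
    res=(X-[x0,y0])@[-vy,vx]; print(n,len(E),"yaw",np.degrees(np.arctan2(vy,vx)),"pt",x0,y0,"res",np.abs(res).mean()*1e3,np.abs(res).max()*1e3)
    ln.append((np.array([x0,y0]),np.array([vx,vy])))
def isec(p,q):
    t=np.linalg.solve(np.c_[p[1],-q[1]],q[0]-p[0]);return p[0]+t[0]*p[1]
cl,cr=isec(ln[0],ln[2]),isec(ln[1],ln[2]); print("corners",cl,cr,"width",np.linalg.norm(cl-cr))
# bar
k=big(((hb[...,2]<85)*255).astype(np.uint8),(281,210,332,238)); r=rect(cast(B,k,.094));print("bar",r[0])
yaw=np.mean([np.degrees(np.arctan2(*(l[1]*np.sign(l[1][0]))[::-1])) for l in ln[:2]])
f=np.degrees(np.arctan2(*(ln[2][1]*np.sign(ln[2][1][1]))[::-1]))-90
print("yaw sides",yaw,"front",f)
w=np.radians(yaw); O=(cl+cr)/2+.115*np.array([np.cos(w),np.sin(w)]); Rm=np.array([[np.cos(w),-np.sin(w)],[np.sin(w),np.cos(w)]])
print("origin",O,"bar pred",O+Rm@[.029,.078])
E
```

```text
blade ((516.1246948242188, 314.5578918457031), (71.19182586669922, 50.81329345703125), 14.975615501403809) 
 [[475.1725 329.9034]
 [488.3031 280.8159]
 [557.0769 299.2124]
 [543.9463 348.2999]] 
handle ((436.085693359375, 292.7060546875), (105.0032730102539, 26.120973587036133), 14.910881996154785) 
 [[381.9912 291.8172]
 [388.7126 266.5758]
 [490.1801 293.5949]
 [483.4588 318.8363]]
axis yaw 15.17277633423632
L 33 yaw -9.241228 pt 0.53233784 -0.21129353 res 0.2596387437530232 0.5994124281127124
R 33 yaw -9.275541 pt 0.54600465 -0.12049052 res 1.6803220028650625 23.35337102626214
F 30 yaw 80.65523 pt 0.4920333 -0.16308019 res 0.22569383420798506 0.5028109068192363
corners [ 0.4854 -0.2036] [ 0.5003 -0.113 ] width 0.091847144
bar ((646.4237060546875, -107.51473999023438), (55.23684310913086, 18.600072860717773), 77.9272232055664)
yaw sides -9.258385 front -9.344772
origin [ 0.6063 -0.1768] bar pred [ 0.6475 -0.1045]
```

The measurements agree with the given sizes: blade 71×51, handle 105×26, bed width 91.8, and dresser yaw -9.3°. Now I'll grasp the scraper and bring it in front of the slot.

```bash
cat >> h.py <<'E'
YS,YD=15.0,-9.3; G=.042   # scraper yaw, dresser yaw, grasp own y
O=np.array([.6063,-.1768])
def dr(x,y,z): 
    w=np.radians(YD); return [O[0]+np.cos(w)*x-np.sin(w)*y, O[1]+np.sin(w)*x+np.cos(w)*y, z]
E
python3 - <<'E'
from h import *
d=np.array([np.cos(np.radians(YS)),np.sin(np.radians(YS))]); o=np.array([.5163,.3146])-d*.050
o=(o+np.array([.4361,.2927])+d*.035)/2
g=o-d*G; print("origin",o,"grasp",g)
ctrl.goto([*g,.10],rot(YS)); ctrl.move_l([*g,.004],vel=.1,contact_N=12)
print(ctrl.current_tool_pos(),ctrl.current_contact_force())
ctrl.command_gripper(0.0); print("width mm",ctrl.current_grip_width()*91,ctrl.current_grasp_force())
ctrl.move_l([*g,.15],vel=.15)
ctrl.goto(dr(-.045-.085-G,0,.15),rot(YD)); ctrl.move_l(dr(-.045-.085-G,0,.030),vel=.12)
ctrl.sleep(.2)
im,q=shot("wrist");s,_=shot("side");cv2.imwrite("pics/w2.png",im)
for n in ("tip",): print(proj(q,dr(-.045,0,.026+.012)),proj(q,dr(-.045,.025,.038)),proj(q,dr(-.045,-.025,.038)))
print(ctrl.current_t(),ctrl.current_grip_width()*91,ctrl.current_contact_force())
cv2.imwrite("pics/c1.png",np.hstack([im[:300],cv2.resize(s[140:215,190:265],(300,300))])[:, :800])
E
```

```text
origin [0.46895556 0.30170886] grasp [0.42838667 0.29083846]
[0.42868452 0.29097038 0.00447035] [ 0.35286632  0.12226782 -0.28793197]
width mm 24.86826249969259 29.994607579428703
[[254.38739662 421.1663523 ]] [[291.92487814 421.17133111]] [[216.85199926 421.16137376]]
12.225 24.532446049688875 [ 0.32761842  0.66046875 -0.42700353]
```

View pics/c1.png

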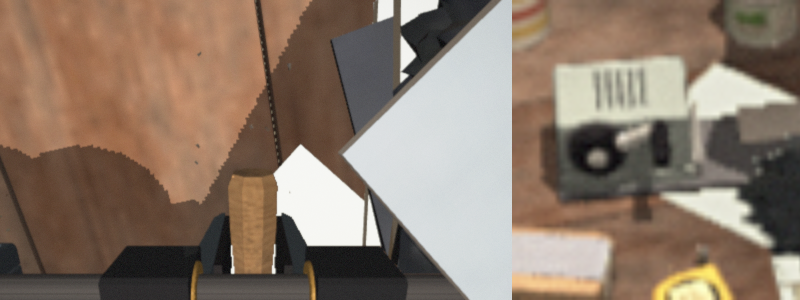

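The wrist picture shows the handle straight between the fingers at u≈253. The heap's sheet corner is at (343,153), clear of the fingers. Next I'll lower the scraper onto the bed and insert it.

```bash
python3 - <<'E'
from h import *
np.set_printoptions(precision=4,suppress=True)
f0=np.array(ctrl.current_contact_force())
print("down",ctrl.move_l(dr(-.045-.085-G,0,.017),vel=.05,contact_N=6),ctrl.current_tool_pos(),ctrl.current_contact_force()-f0)
w=np.radians(YD)
for x in (-.012,.0,.015,.03,.045,.060):
    c=ctrl.move_l(dr(x-.085-G,0,.017),vel=.06,contact_N=14)
    p=np.array(ctrl.current_tool_pos()); e=(p[:2]-O)@[np.cos(w),np.sin(w)]+.085+G
    print(x,c,"tip at",e,"z",p[2],np.array(ctrl.current_contact_force())-f0,ctrl.current_wrist_torque())
    if c: break
t,_=shot("top");s,_=shot("side");cv2.imwrite("pics/c2.png",np.hstack([cv2.resize(t[120:240,290:390],None,fx=3.6,fy=3.6),cv2.resize(s[140:248,190:290],None,fx=4,fy=4)]))
print(ctrl.current_t())
E
```

```text
down False [ 0.4362 -0.1489  0.0165] [ 0.1625 -0.7786 -0.5154]
-0.012 False tip at -0.012271025550338481 z 0.01692147977944784 [-0.1558 -0.5055 -0.6756] [ 0.0596  0.0155 -0.0346]
0.0 False tip at 0.0004472064069811002 z 0.01699296249308979 [-0.4806 -0.5908 -0.1106] [0.018  0.0017 0.0139]
0.015 False tip at 0.015369367084786291 z 0.016964038612883384 [-0.2198 -0.5873  0.1357] [ 0.0182  0.0157 -0.0094]
0.03 False tip at 0.0303232265365942 z 0.01693647262467383 [-0.2891 -0.9323 -1.0854] [ 0.05   -0.0098  0.0305]
0.045 False tip at 0.045375006282469356 z 0.0169704543682431 [-0.1482 -0.6474 -0.7769] [-0.0524  0.02    0.0043]
0.06 True tip at 0.057582750435354345 z 0.016334902639182476 [-0.648  -0.2016  0.5772] [ 0.0181 -0.0008 -0.045 ]
15.275
```

View pics/c2.png

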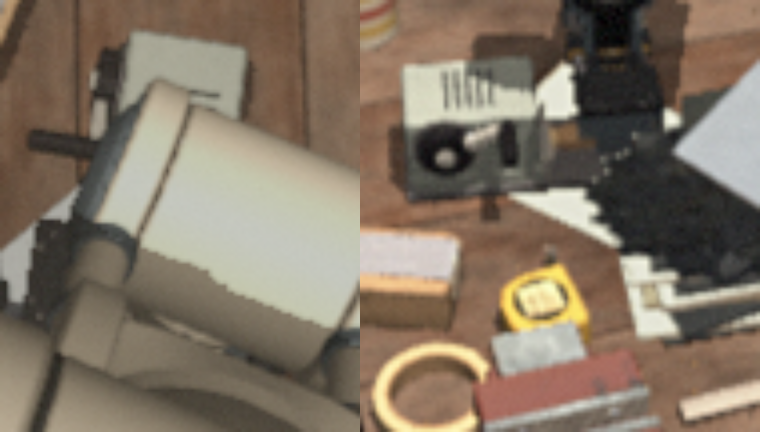

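Contact came at 57.6 mm, against 56 expected, so the blade is at the stop. Next I'll let go, nudge the butt gently to confirm it's home, then look.

```bash
python3 - <<'E'
from h import *
np.set_printoptions(precision=4,suppress=True)
w=np.radians(YD); ax=np.array([np.cos(w),np.sin(w)])
ctrl.command_gripper(.5); p=ctrl.current_tool_pos(); print(ctrl.current_grip_width())
ctrl.move_l([p[0],p[1],.065],vel=.12)
ctrl.move_l(dr(-.150,0,.065),vel=.15); ctrl.command_gripper(0.0)
ctrl.move_l(dr(-.150,0,.022),vel=.12,contact_N=10); 
c=ctrl.move_l(dr(-.120,0,.022),vel=.03,contact_N=8)
p=np.array(ctrl.current_tool_pos()); print(c,"tool x",(p[:2]-O)@ax,p[2],ctrl.current_contact_force())
ctrl.move_l(dr(-.145,0,.022),vel=.1); ctrl.move_l(dr(-.145,0,.14),vel=.2)
ctrl.goto(dr(-.06,.0,.25),rot(YD)); ctrl.sleep(.2)
im,q=shot("wrist");print(ctrl.current_t())
print("bed/butt/bladestart px",proj(q,[dr(-.114,0,.037),dr(-.014,0,.037),dr(.029,.078,.102)]))
cv2.imwrite("pics/w3.png",im)
E
```

```text
0.5009498540088612
True tool x -0.13040037193000437 0.021711648373990887 [-0.9118  0.0803  1.6839]
20.9333
bed/butt/bladestart px [[253.3794 120.9223]
 [253.3603 203.1002]
 [325.2435 259.6267]]
```

View pics/w3.png

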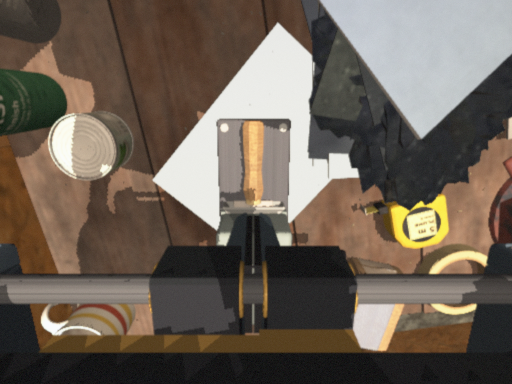

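The scraper is home: the butt appears at v≈121 as predicted, and the finger stop at -130.4+16 = -114.4 mm matches -114. The tape and tin haven't moved. Next I'll press the dial along its arc.

```bash
cat >> h.py <<'E'
def arc(th,dz=0.): 
    f=np.arcsin(26/62)-th; return dr(.085-.062*np.cos(f),.082,.068+.062*np.sin(f)+.008+dz)
E
python3 - <<'E'
from h import *
np.set_printoptions(precision=4,suppress=True)
a=arc(0)
ctrl.goto([a[0],a[1],.16],rot(YD)); ctrl.move_l([a[0],a[1],.115],vel=.12); ctrl.sleep(.2)
f0=np.array(ctrl.current_contact_force())
c=ctrl.move_l([a[0],a[1],.092],vel=.02,contact_N=3); z=ctrl.current_tool_pos()[2]; print(c,"z",z,"expected",a[2])
np.save("f0.npy",f0)
for th in np.arange(.05,.96,.05):
    ctrl.move_l(arc(th),vel=.03); f=np.array(ctrl.current_contact_force())-f0
    print(round(th,2),round(ctrl.current_tool_pos()[2]-arc(th)[2],4),f)
    if abs(f[2])>25: break
print(ctrl.current_t())
E
```

```text
True z 0.10139309269363508 expected 0.10200000000000001
0.05 0.0001 [-4.0474  2.3062  7.5876]
0.1 0.0001 [-5.3498  1.215   8.9836]
0.15 -0.0001 [-5.5634  1.9022  7.8195]
0.2 -0.0001 [-4.4115  0.6307  3.2529]
0.25 -0.0 [-2.8712  0.306   3.1127]
0.3 0.0001 [-1.5577  0.0637  3.0914]
0.35 0.0002 [-2.5324 -0.1716  5.2916]
0.4 0.0003 [-3.1661  0.6799  7.6571]
0.45 0.0003 [-4.3769  0.1228  7.9198]
0.5 0.0002 [-4.1621  0.2517  6.902 ]
0.55 0.0001 [-3.2847  0.066   4.5927]
0.6 0.0001 [-3.5894  0.3456  3.6408]
0.65 0.0002 [-2.7042  0.3205  4.6563]
0.7 0.0003 [-2.3478  0.2476  6.6756]
0.75 0.0004 [-4.2158  1.0206  8.5678]
0.8 0.0004 [-4.93    1.0379  8.4717]
0.85 0.0003 [-5.1076  0.2338  8.0016]
0.9 0.0002 [-3.6673  1.1836  6.1952]
0.95 0.0002 [-2.8139  0.7625  5.7106]
27.7667
```

```bash
python3 - <<'E'
from h import *
np.set_printoptions(precision=4,suppress=True)
f0=np.load("f0.npy")
for th in (1.,1.03,1.06,1.07):
    ctrl.move_l(arc(th),vel=.03); print(th,ctrl.current_tool_pos()[2]-arc(th)[2],np.array(ctrl.current_contact_force())-f0)
ctrl.sleep(.5); print(np.array(ctrl.current_contact_force())-f0,ctrl.current_tool_pos(),arc(1.07),np.abs(ctrl.current_dq()).max())
s,q=shot("side");t,_=shot("top");print(ctrl.current_t())
cv2.imwrite("pics/c3.png",np.hstack([cv2.resize(s[135:255,185:285],None,fx=4,fy=4),cv2.resize(t[120:240,290:390],None,fx=4,fy=4)]))
E
```

```text
1.0 0.00020524842591752857 [-4.3771  0.9589  6.2615]
1.03 0.00025150094654634997 [-3.9406  2.0041  6.4917]
1.06 0.0002821840410293999 [-5.0307  1.1961  7.539 ]
1.07 0.0003365847346883666 [-5.6105  1.1506  8.3323]
[-4.833   0.7571  7.7011] [ 0.6538 -0.1014  0.0395] [np.float64(0.6542582419050837), np.float64(-0.10156127602007888), np.float64(0.03911000911744157)] 0.07030084490132006
29.3667
```

View pics/c3.png

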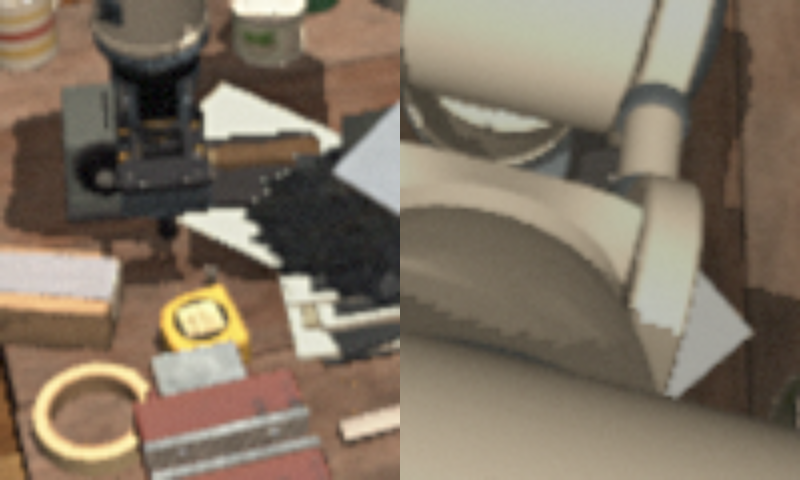

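The side view shows the fingers on the lowered bar at (165,220) and the scraper handle still home on the bed at (265,150). The push is about 9 N, within the third-click hold range.

```bash
python3 -c "
from bench import ctrl
print(ctrl.sign_off(),ctrl.current_t())"
```

```text
the job is handed in; nothing more can be done
the job is handed in; nothing more can be done
```

I handed the job in with the scraper fully home in the slot and released, the dial held down at the third click with about 9 N, at about 29 s of the 59 s allowed; the chisel, tape measure and tin were never touched.

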